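# Feel for the empty cell and store the wax block

## Task

Three of the four covered cells of the grey storage tray already hold a wax block. With the loose block still on its landing, press on the cell covers with no more than moderate force to feel which one gives, and press that one all the way down; then slide the loose block along the tray's channel, without lifting it off the tray, until it drops into the opened cell and lies flat on the sunken cover. Leave the things beside the tray alone.

Things in the scene. Friction and masses are not known exactly. Their poses are not given: they have to be found in the camera images.
- tray: Fixed narrow grey metal tray, 50 x 316 mm, 29.4 mm high. Origin: centre of underside; +y along it to its landing end, z up. A channel 38 mm wide runs along y between rails 6 mm thick, 5 mm above its deck; deck at z = 24.4 mm. Bare landing y +158 to +80 mm (outer lip 3 mm high, 4 thick), then four covered cells, then an end block level with the rails. Three cells (it varies) hold a hidden wax block
- wax_block: Loose pale paraffin block, 32 x 44 x 18 mm high, about 30 g. Origin: centre of underside; z up, own y along its 44 mm side. Starts flat on the landing near tray y = +118 mm, 44 mm side along the channel, 32 mm side across it (3 mm play to each rail); it stands 13 mm above the rails. Once dropped in the opened cell its top is level with the rails
- cover0 (a joint): How far cover plate 0 is sunk, m: 0 level with the deck, 0.013 fully down. Slides straight down with about 3 N friction plus 15 N per m/s, no spring, stays where left. Over a stored block it stops within about 1 mm; over the empty cell it goes down all 13 mm
- cover0_top (a point): Centre of the top of cover plate 0, bare metal, 50 mm along the tray, 36 across, 3 thick; all four look alike. Cell 0 (next to the landing) is 52 mm long, centred at tray x = 0, y = 54 mm; round-topped ribs 5 mm wide, level with the deck, part the cells
- cover1 (a joint): How far cover plate 1 is sunk, m: 0 level with the deck, 0.013 fully down. Slides straight down with about 3 N friction plus 15 N per m/s, no spring, stays where left. Over a stored block it stops within about 1 mm; over the empty cell it goes down all 13 mm
- cover1_top (a point): Centre of the top of cover plate 1, bare metal, 50 mm along the tray, 36 across, 3 thick; all four look alike. Cell 1 (second) is 52 mm long, centred at tray x = 0, y = -3 mm; round-topped ribs 5 mm wide, level with the deck, part the cells
- cover2 (a joint): How far cover plate 2 is sunk, m: 0 level with the deck, 0.013 fully down. Slides straight down with about 3 N friction plus 15 N per m/s, no spring, stays where left. Over a stored block it stops within about 1 mm; over the empty cell it goes down all 13 mm
- cover2_top (a point): Centre of the top of cover plate 2, bare metal, 50 mm along the tray, 36 across, 3 thick; all four look alike. Cell 2 (third) is 52 mm long, centred at tray x = 0, y = -60 mm; round-topped ribs 5 mm wide, level with the deck, part the cells
- cover3 (a joint): How far cover plate 3 is sunk, m: 0 level with the deck, 0.013 fully down. Slides straight down with about 3 N friction plus 15 N per m/s, no spring, stays where left. Over a stored block it stops within about 1 mm; over the empty cell it goes down all 13 mm
- cover3_top (a point): Centre of the top of cover plate 3, bare metal, 50 mm along the tray, 36 across, 3 thick; all four look alike. Cell 3 (last, by the end block) is 52 mm long, centred at tray x = 0, y = -117 mm; round-topped ribs 5 mm wide, level with the deck, part the cells
- mould_stack: Bystander: stack of two steel base moulds, 28 x 38 x 14 mm, loose beside the tray; origin at the centre of its underside
- tape_roll: Bystander: roll of tape lying flat, 98 mm across, 25 mm high, loose beside the tray; origin at the centre of its underside
- beaker: Bystander: small glass beaker, 52 mm across, 65 mm high, loose beside the tray; origin at the centre of its underside. Well to its left (world y over about 0.19 m) stands the solid fixed water-bath appliance, 210 mm tall; pass clear over it
Not all that is in view belongs to the job. Leave any brown look-alike of the wax_block alone.

How it is judged:
By the outcome, as a careful person would: the job done as asked, in the order asked, and still so for the second after the job is handed in, with the robot touching nothing.
It also fails if it takes over 64 s, if anything falls off the work surface, if the arm or the gripper's body presses on something with over 40 N, if the wrist force passes 120 N, or if a joint passes its speed limit or range.

## Robot

A 7-joint arm with a two-finger parallel gripper is mounted at the origin on a cart in front of the work surface, level with it; the furniture and walls round the work are solid. World frame = base frame: x ahead of the robot, y to its left, z up, the work surface at z = 0. Lengths are in m, angles in rad, forces in N, time in s.
With the tool pointing down it reaches from about 0.425 to 0.95 m from the base axis. Payload 4.7 kg.
Tool frame: the origin (TCP) lies between the finger pads; the fingertips stand 11 mm ahead of it and the grasp point (between the pads) lies 8 mm behind it; z points along the fingers, y is the line along which they close (so a half turn about z gives the same grasp; the last joint's range is limited). The gripper opens to 87 mm and grips with 3 to 60 N. Pads are 19 mm wide; open, the fingers measure 117 mm over their backs; the gripper's body (75 mm by 190 mm) begins 51 mm behind the grasp point.
Start: joints at [-1.277, 0.469, -0.049, 1.532, 0.024, 1.141, -0.082], TCP at [0.214, 0.64, 0.234] pointing down, gripper open.
Joint ranges: [-2.59, 2.59], [-0.33, 1.99], [-1.39, 1.29], [0.1, 2.45], [-1.04, 4.18], [0.21, 1.99], [-2.66, 2.66]. Speed limits (rad/s): [2.57, 2.57, 3.14, 3.14, 3.14, 3.14, 3.14].

## Interface

Orientations are given as a unit quaternion [w, x, y, z].
In Python, from bench import r, kin, optics, order gives the robot as it stands. Calls block until the motion is done:
- r.movep(position, orientation): joint-space move of the TCP to a pose.
- r.move_l(position, rot=None, velocity=0.15, threshold=None): straight line of the TCP; rot=None keeps the orientation; velocity is the mean speed in m/s. With threshold (N) it stops when the force on the tool has changed by that much, and returns True; else False.
- r.set_joints(angles): joint-space move.
- r.set_gripper(opening): finger opening in m; the grip force is fixed at half the most; returns when the fingers have stopped.
- r.wait(seconds).
- kin.solve_ik(position, orientation): joint angles nearest the present ones, or None.
- r.state(): the state.
- optics.read_camera(name): name is "scene" or "side" or "wrist"; returns the picture (420x560x3 uint8, red, green, blue); there is no depth.
- optics.camera_info(name): a dict with "mtx" (3x3 intrinsics, pixels), "R" (3x3) and "t" (3): a world point X has camera coordinates R X + t; the wrist camera has in their place "mount" (4x4, takes a point from camera to tool coordinates, whose origin is the TCP and whose axes are the flange's). Camera axes: x right, y down, z forward; pixel columns grow to the right and rows downward; lengths in m; the calibration is good to about 2 mm. A picture is of the moment at which its call begins: read the wrist's pose just before it. camera_info takes no time and is no camera call.
A pose or a line that the arm cannot do raises r.MotionError and nothing moves.
- order.sign_off(): hands the job in; it is judged then, once.
The state is a dict: "time": time; "qpos": joint angles; "joint_velocities": joint speeds; "joint_efforts": joint torques, N m; "eef_pos": TCP position; "eef_rot": TCP orientation; "wrist_force": force on the tool from outside, world axes, zero at the start; "moment": the same for the moment, N m; "opening": finger opening in m; "finger_force": force on a finger pad.
Only numpy, scipy, OpenCV 4.12 (cv2) and the standard library are available. Lean on these libraries where they do the work, as an engineer would, in place of code of your own. Each camera call takes 0.05 s, during which the arm holds its last target. There are 200 camera calls.

## Working session

There is one attempt and no reset: what is moved stays moved. The work goes in short steps, each a Python script; the robot and the scene stay as the last script left them, time stands still between calls to the robot, and variables do not carry over. Pictures are saved under pics/ and viewed, at most 10 in all, crops included, and the job is handed in when it is done.

```bash
mkdir -p pics; python3 - <<'E'
from bench import r,kin,optics,order
import cv2,json
for n in("scene","side","wrist"):
    im=optics.read_camera(n); cv2.imwrite(f"pics/{n}0.png",im[:,:,::-1])
    print(n,{k:v.round(4).tolist() if hasattr(v,'round') else v for k,v in optics.camera_info(n).items()})
print(r.state())
E
```

```text
scene {'mtx': [[476.1883, 0.0, 286.6177], [0.0, 476.1883, 208.8465], [0.0, 0.0, 1.0]], 'R': [[0.5189, -0.8545, -0.0232], [-0.5107, -0.2882, -0.81], [0.6855, 0.4322, -0.586]], 't': [-0.3357, 0.3235, 0.5141]}
side {'mtx': [[395.7552, 0.0, 280.1289], [0.0, 395.7552, 207.2591], [0.0, 0.0, 1.0]], 'R': [[-0.8952, -0.4456, -0.0061], [-0.312, 0.6365, -0.7054], [0.3182, -0.6296, -0.7088]], 't': [0.525, 0.241, 0.6698]}
wrist {'mtx': [[324.2542, 0.0, 276.4979], [0.0, 324.2542, 212.0664], [0.0, 0.0, 1.0]], 'mount': [[0.0001, -0.9652, -0.2616, 0.0719], [1.0, 0.0002, -0.0002, 0.0003], [0.0002, -0.2616, 0.9652, -0.1516], [0.0, 0.0, 0.0, 1.0]]}
{'time': 0.15, 'qpos': array([-1.27692882,  0.46928054, -0.04858841,  1.5334027 ,  0.02410401,
        1.14100551, -0.082311  ]), 'joint_velocities': array([-0.00111331, -0.0014092 , -0.00085459, -0.00488963,  0.00086631,
        0.0011706 , -0.0004359 ]), 'joint_efforts': array([-1.49044849e-04, -5.08426309e+01, -8.12066440e-02, -2.36419648e+01,
       -6.14007446e-02,  3.56394995e-02,  9.88930333e-05]), 'eef_pos': array([0.21395367, 0.63973391, 0.23273117]), 'eef_rot': array([-9.48305263e-05,  1.60679111e-01,  9.87006410e-01, -7.49295962e-04]), 'wrist_force': array([ 0.11793139,  0.05558424, -0.54878737]), 'moment': array([-0.01344887, -0.02294023,  0.03196659]), 'finger_force': 0.0, 'opening': 0.08713762383662489}
```

View pics/scene0.png

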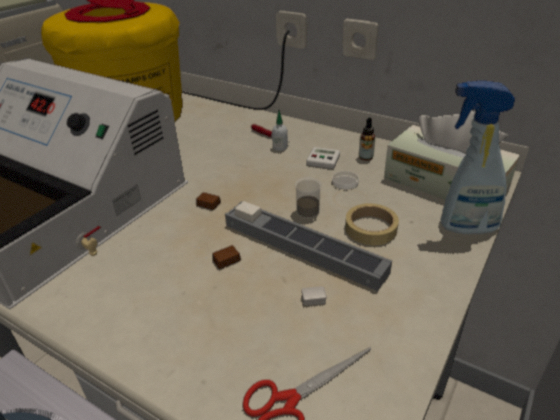

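View pics/side0.png

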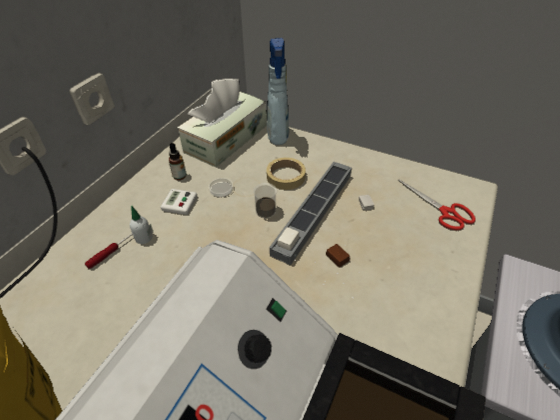

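Scene: the tray runs from its landing end at (240,215) to its end block at (375,270), with a pale block on the landing at (247,210). Candidates for the wax block are pale (247,210), brown (208,201), brown (226,257) and the white-grey mould stack (314,297). I choose the pale one, the only block on the tray.

```bash
cat > h.py <<'E'
from bench import r,kin,optics,order
import cv2,numpy as np
from scipy.spatial.transform import Rotation as Ro
def q2R(q): return Ro.from_quat(np.r_[q[1:],q[0]]).as_matrix()
def ray(n,px,z,pose=None):
    i=optics.camera_info(n); d=np.linalg.inv(i['mtx'])@np.c_[np.atleast_2d(px),np.ones(len(np.atleast_2d(px)))].T
    if n=='wrist':
        T=np.eye(4);T[:3,:3]=q2R(pose[1]);T[:3,3]=pose[0];T=T@i['mount'];o=T[:3,3];d=T[:3,:3]@d
    else: o=-i['R'].T@i['t'];d=i['R'].T@d
    return (o[:,None]+d*((z-o[2])/d[2])).T
def down(yaw): # tool z down, tool y axis at angle yaw in world
    y=np.array([np.cos(yaw),np.sin(yaw),0]);z=np.array([0,0,-1.]);x=np.cross(y,z)
    q=Ro.from_matrix(np.c_[x,y,z]).as_quat();return np.r_[q[3],q[:3]]
E
python3 - <<'E'
from h import *
print(ray('scene',[(230,212),(384,268),(247,210),(208,201),(226,257),(314,297),(308,205),(372,225)],.025).round(3))
print(ray('side',[(283,247),(342,168),(287,238)],.03).round(3))
a=cv2.imread('pics/scene0.png')[180:320,190:410]; b=cv2.imread('pics/side0.png')[150:270,250:390]
cv2.imwrite('pics/c0.png',np.vstack([cv2.resize(a,(560,356),interpolation=3),cv2.resize(b,(280,240),interpolation=3) .repeat(1,0) if 0 else cv2.copyMakeBorder(cv2.resize(b,(280,240),interpolation=3),0,0,0,280,0)]))
E
```

```text
[[ 0.546  0.064  0.025]
 [ 0.546 -0.246  0.025]
 [ 0.567  0.039  0.025]
 [ 0.554  0.123  0.025]
 [ 0.44  -0.008  0.025]
 [ 0.434 -0.179  0.025]
 [ 0.639 -0.054  0.025]
 [ 0.641 -0.185  0.025]]
[[ 0.554  0.051  0.03 ]
 [ 0.534 -0.234  0.03 ]
 [ 0.557  0.027  0.03 ]]
```

View pics/c0.png

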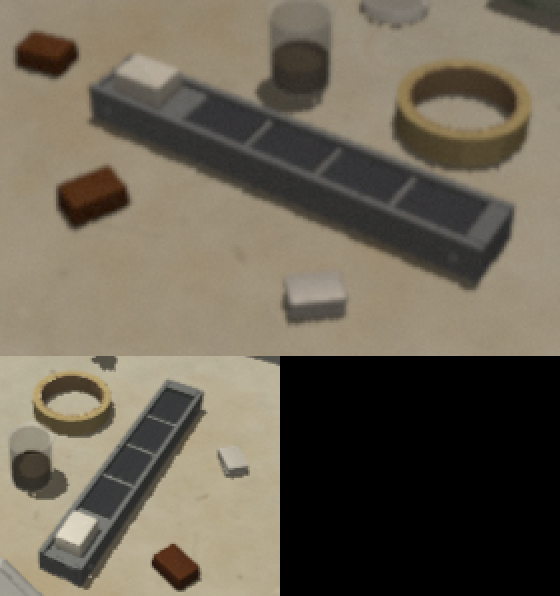

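The crop confirms it: the pale block sits in the tray's channel on the landing (+y end), and the brown ones are loose outside. Next an overhead wrist view.

```bash
python3 - <<'E'
from h import *
p=r.state()['eef_pos']
r.move_l([p[0],p[1],.36],velocity=.2)
q=down(-np.pi/2)
r.movep([.49,-.09,.36],q); r.set_gripper(0.0)
r.move_l([.49,-.09,.21],velocity=.25)
s=r.state();im=optics.read_camera('wrist');np.savez('w1.npz',p=s['eef_pos'],q=s['eef_rot'])
cv2.imwrite('pics/w1.png',im[:,:,::-1]);print(s['time'],s['eef_pos'],s['qpos'].round(2),s['wrist_force'])
E
```

```text
5.9583 [ 0.49087947 -0.09044039  0.21098552] [-0.65  0.27  0.9   2.01 -0.25  0.98 -1.19] [-0.07050848  0.30502178  0.47579371]
```

View pics/w1.png

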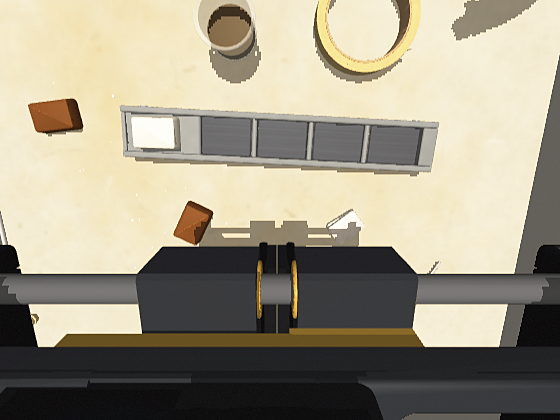

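Wrist view: the tray's top corners are near (121,105), (438,122), (431,170) and (124,156). The loose block is at (154,131) and the four dark covers are at about (227,136), (282,139), (338,141) and (394,144).

```bash
python3 - <<'E'
from h import *
d=np.load('w1.npz');P=(d['p'],d['q'])
im=cv2.imread('pics/w1.png');g=cv2.cvtColor(im,cv2.COLOR_BGR2GRAY)
c=ray('wrist',[(121,105),(438,122),(431,166),(124,152)],.0294,P);print(c.round(4),np.linalg.norm(np.roll(c,-1,0)-c,axis=1).round(4),c.mean(0))
roi=np.zeros_like(g);cv2.fillPoly(roi,[np.array([(129,110),(432,127),(428,160),(128,148)])],255)
m=((g<125)&(roi>0)).astype(np.uint8)*255
m=cv2.morphologyEx(m,cv2.MORPH_OPEN,np.ones((3,3)))
n,_,st,ce=cv2.connectedComponentsWithStats(m)
C=[]
for s,k in zip(st[1:],ce[1:]):
    if s[4]>800: print(s,k);C.append(k)
C=np.array(C);C=C[C[:,0].argsort()]
W=ray('wrist',C,.0244,P);print(W.round(4),np.diff(W[:,1]))
b=((im.min(2)>215)&(roi>0)).astype(np.uint8)
n,_,st,ce=cv2.connectedComponentsWithStats(b);k=st[1:,4].argmax()+1
print('block',st[k],ray('wrist',[ce[k]],.0424,P))
# scan profile across tray
for x in(230,340,400): print(x,g[95:185,x].tolist())
E
```

```text
[[ 0.5803  0.0618  0.0294]
 [ 0.5642 -0.2501  0.0294]
 [ 0.5207 -0.2486  0.0294]
 [ 0.535   0.0644  0.0294]] [0.3124 0.0435 0.3133 0.0454] [ 0.55005241 -0.09312096  0.0294    ]
[ 200  115   53   39 1876] [225.86673774 134.11034115]
[ 256  118   54   38 1834] [281.80207197 136.78135224]
[ 311  121   54   37 1789] [337.27389603 139.36836221]
[ 366  124   58   37 1828] [394.00328228 142.00437637]
[[ 0.5525 -0.0388  0.0244]
 [ 0.5498 -0.0955  0.0244]
 [ 0.5472 -0.1521  0.0244]
 [ 0.5446 -0.2101  0.0244]] [-0.05676524 -0.05653863 -0.05806958]
block [ 131  117   43   31 1221] [[0.55491311 0.02876393 0.0424    ]]
230 [233, 232, 232, 233, 233, 234, 232, 233, 233, 233, 234, 234, 233, 233, 237, 225, 181, 179, 184, 182, 180, 145, 86, 99, 118, 113, 112, 114, 114, 110, 111, 115, 115, 110, 111, 113, 111, 111, 112, 113, 113, 112, 110, 110, 110, 108, 109, 111, 112, 112, 114, 114, 111, 111, 108, 107, 108, 110, 112, 100, 75, 147, 196, 185, 181, 178, 145, 116, 136, 132, 122, 198, 243, 234, 232, 231, 231, 231, 231, 231, 231, 231, 231, 231, 230, 230, 231, 231, 232, 231]
340 [233, 232, 233, 233, 233, 234,
[... 166 characters left out ...]
, 108, 109, 108, 108, 111, 111, 108, 107, 106, 110, 109, 107, 108, 108, 108, 107, 113, 110, 109, 108, 106, 106, 107, 107, 110, 91, 95, 156, 186, 182, 182, 169, 124, 116, 135, 132, 122, 197, 241, 233, 232, 231, 231, 231, 233, 232, 233, 233, 233, 234]
400 [234, 234, 235, 235, 235, 235, 235, 236, 236, 236, 235, 234, 235, 235, 236, 235, 236, 236, 237, 237, 237, 237, 238, 241, 222, 161, 177, 183, 183, 179, 145, 84, 95, 110, 106, 104, 106, 106, 103, 104, 108, 106, 103, 104, 105, 104, 103, 104, 106, 105, 103, 104, 104, 104, 104, 103, 104, 105, 105, 107, 106, 105, 106, 103, 101, 104, 106, 107, 93, 78, 147, 188, 183, 180, 167, 128, 115, 130, 121, 194, 241, 233, 231, 232, 231, 231, 232, 233, 232, 233]
```

```bash
python3 - <<'E'
from h import *
d=np.load('w1.npz');P=(d['p'],d['q'])
t=ray('wrist',[(230,110.4),(340,116.6),(400,119.4)],.0294,P);b=ray('wrist',[(230,161.3),(340,167),(400,169.8)],.0294,P)
print(t.round(4),b.round(4),((t+b)/2).round(4))
g=cv2.cvtColor(cv2.imread('pics/w1.png'),cv2.COLOR_BGR2GRAY)
for y,x0,x1 in((133,115,135),(133,172,205),(138,245,265),(140,300,320),(142,355,375),(145,415,445)):print(y,x0,g[y,x0:x1].tolist())
E
```

```text
[[ 0.5752 -0.0445  0.0294]
 [ 0.5694 -0.1528  0.0294]
 [ 0.5667 -0.2122  0.0294]] [[ 0.5256 -0.0426  0.0294]
 [ 0.5197 -0.1553  0.0294]
 [ 0.5168 -0.2172  0.0294]] [[ 0.5504 -0.0436  0.0294]
 [ 0.5446 -0.154   0.0294]
 [ 0.5418 -0.2147  0.0294]]
133 115 [228, 228, 228, 228, 228, 229, 234, 195, 178, 193, 174, 56, 82, 200, 189, 186, 178, 237, 254, 253]
133 172 [255, 254, 102, 152, 144, 137, 125, 106, 175, 194, 188, 189, 189, 188, 189, 186, 186, 186, 186, 186, 187, 187, 187, 187, 187, 191, 181, 162, 125, 39, 101, 114, 110]
138 245 [111, 111, 111, 112, 109, 81, 92, 158, 186, 198, 175, 102, 43, 96, 120, 113, 112, 111, 112, 111]
140 300 [111, 110, 109, 107, 110, 110, 62, 62, 164, 190, 195, 176, 86, 67, 98, 117, 112, 111, 111, 111]
142 355 [108, 108, 108, 107, 108, 109, 104, 39, 131, 169, 198, 187, 158, 113, 65, 109, 109, 108, 108, 108]
145 415 [104, 108, 69, 67, 65, 57, 160, 183, 180, 178, 178, 178, 180, 176, 178, 178, 177, 177, 176, 170, 193, 246, 240, 239, 239, 239, 238, 237, 236, 237]
```

```bash
cat >> h.py <<'E'
u=np.array([.0502,.9987]);O=np.array([.5479,-.0925])
def T(y,z,x=0): return [*(O+u*y+x*np.array([u[1],-u[0]])),z]
QA=down(np.arctan2(-u[1],-u[0]))
E
python3 - <<'E'
from h import *
r.move_l(T(.054,.12),QA,velocity=.25)
for i,y in enumerate((.054,-.003,-.060,-.117)):
    r.move_l(T(y,.058),velocity=.2); r.move_l(T(y,.043),velocity=.05)
    h=r.move_l(T(y,.0195),velocity=.02,threshold=9)
    s=r.state();print(i,h,s['eef_pos'].round(4),s['wrist_force'].round(1),s['time'])
    if s['eef_pos'][2]<.031:
        print('empty',i);break
    r.move_l(T(y,.058),velocity=.15)
E
```

```text
0 True [ 0.5508 -0.0385  0.0228] [-1.1  0.6  7.3] 8.4917
empty 0
```

```bash
python3 - <<'E'
from h import *
h=r.move_l(T(.054,.0185),velocity=.01,threshold=9);r.wait(.3)
s=r.state();print(h,s['eef_pos'].round(4),s['wrist_force'].round(1))
r.move_l(T(.054,.12),velocity=.2)
r.move_l(T(.07,.2),velocity=.25)
r.move_l([.49,-.02,.21],velocity=.25)
s=r.state();im=optics.read_camera('wrist');np.savez('w2.npz',p=s['eef_pos'],q=s['eef_rot'])
cv2.imwrite('pics/w2.png',im[:,:,::-1]);print(s['time'],s['qpos'].round(2),s['wrist_force'])
qs=[kin.solve_ik(T(.17,.06),down(a)) for a in (np.arctan2(u[1],u[0])-np.pi/2,np.arctan2(u[1],u[0])+np.pi/2)]
print([None if q is None else np.round(q,2) for q in qs])
E
```

```text
True [ 0.5508 -0.0385  0.0228] [-0.1  0.2  4.3]
10.525 [-0.81  0.26  0.91  2.03 -0.25  0.97 -1.39] [-0.17191516  0.14235906 -0.11300845]
[array([-0.51,  0.52,  0.39,  1.98, -0.3 ,  0.7 ,  0.01]), array([-0.93,  0.75,  1.04,  2.  , -0.84,  0.9 , -2.62])]
```

View pics/w2.png

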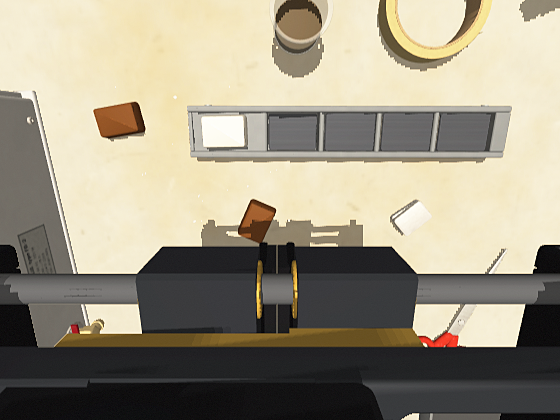

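Cover 0 is sunk: it stopped at the same depth on the second press. The loose block is still on the landing at (223,131). Next I push it from the outer end with closed fingers.

```bash
python3 - <<'E'
from h import *
QP=down(np.arctan2(u[1],u[0])-np.pi/2)
r.movep(T(.168,.20),QP)
r.move_l(T(.168,.08),velocity=.15)
h=r.move_l(T(.168,.0425),velocity=.06,threshold=6);print(h,r.state()['eef_pos'].round(4),T(.168,.0425))
if not h:
  for y in(.110,.0855,.0825):
    h=r.move_l(T(y,.0425),velocity=.04,threshold=6);s=r.state();print(h,s['eef_pos'].round(4),s['wrist_force'].round(2),s['time'])
    if h:break
  for n in('scene','side'):cv2.imwrite(f'pics/{n}3.png',optics.read_camera(n)[:,:,::-1])
  a=cv2.imread('pics/scene3.png')[180:290,210:350];b=cv2.imread('pics/side3.png')[170:270,260:360]
  cv2.imwrite('pics/c3.png',np.hstack([cv2.resize(a,(420,330)),cv2.resize(b,(330,330))]))
E
```

```text
False [0.5565 0.0752 0.0425] [np.float64(0.5563336000000001), np.float64(0.0752816), 0.0425]
False [0.5534 0.0176 0.0424] [-0.46 -0.12 -0.04] 15.1
False [ 0.5522 -0.007   0.0425] [ 0.59  1.06 -0.34] 15.8583
False [ 0.5521 -0.0102  0.0425] [0.14 0.34 0.08] 16.1083
```

View pics/c3.png

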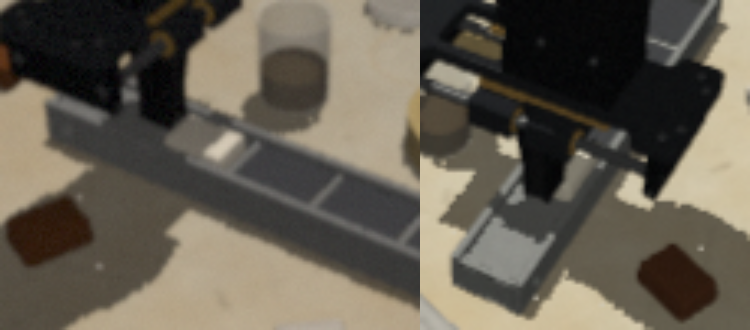

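The block appears to be down in cell 0, half shadowed by the gripper. I'll retreat and look.

```bash
python3 - <<'E'
from h import *
r.move_l(T(.087,.0425),velocity=.04); r.move_l(T(.087,.20),velocity=.15)
r.movep([.49,-.02,.21],QA)
s=r.state();P=(s['eef_pos'],s['eef_rot']);im=optics.read_camera('wrist')[:,:,::-1].copy();sc=optics.read_camera('side')[:,:,::-1]
cv2.imwrite('pics/w4.png',np.vstack([cv2.resize(im[90:175,180:400],(770,298),interpolation=3),cv2.resize(sc[160:260,230:400],(770,302*1),interpolation=3)]))
roi=np.zeros(im.shape[:2],bool);roi[100:165,185:400]=1
n,_,st,ce=cv2.connectedComponentsWithStats(((im.min(2)>215)&roi).astype(np.uint8))
g=im.min(2)
for y in(120,133,146):print(g[y,255:330].tolist())
print(s['time'],s['eef_pos'])
for x0 in(262,272,316,322):print(x0,ray('wrist',[(x0,132)],.0294,P))
E
```

```text
[182, 182, 183, 181, 186, 187, 186, 186, 188, 178, 162, 130, 71, 74, 114, 121, 117, 113, 154, 214, 249, 244, 244, 243, 243, 244, 244, 245, 228, 230, 229, 230, 229, 230, 230, 229, 227, 245, 244, 243, 243, 244, 243, 244, 244, 243, 243, 243, 243, 243, 243, 243, 243, 243, 242, 243, 245, 253, 215, 118, 99, 65, 63, 50, 144, 169, 192, 173, 113, 65, 84, 117, 112, 111, 112]
[181, 181, 182, 181, 181, 180, 182, 181, 183, 177, 165, 137, 60, 77, 106, 112, 109, 108, 100, 255, 250, 247, 246, 245, 245, 245, 245, 245, 244, 244, 244, 243, 244, 243, 243, 243, 249, 244, 250, 247, 246, 246, 246, 246, 246, 247, 246, 246, 245, 246, 245, 245, 246, 245, 245, 246, 246, 250, 246, 98, 93, 56, 56, 86, 162, 183, 179, 159, 77, 62, 100, 113, 111, 111, 110]
[181, 179, 180, 182, 182, 181, 181, 180, 182, 182, 166, 136, 67, 102, 101, 111, 107, 101, 127, 255, 248, 243, 242, 242, 242, 242, 241, 241, 241, 241, 240, 240, 240, 241, 240, 239, 240, 239, 239, 238, 238, 237, 238, 237, 238, 237, 237, 237, 237, 237, 237, 237, 236, 236, 235, 237, 247, 255, 174, 89, 92, 59, 45, 140, 170, 188, 173, 115, 65, 83, 113, 109, 110, 109, 109]
18.9917 [ 0.49000948 -0.01992408  0.20978052]
262 [[ 0.55402519 -0.00832655  0.0294    ]]
272 [[ 0.55353605 -0.01825489  0.0294    ]]
316 [[ 0.55138371 -0.06194283  0.0294    ]]
322 [[ 0.55109018 -0.06790068  0.0294    ]]
```

View pics/w4.png

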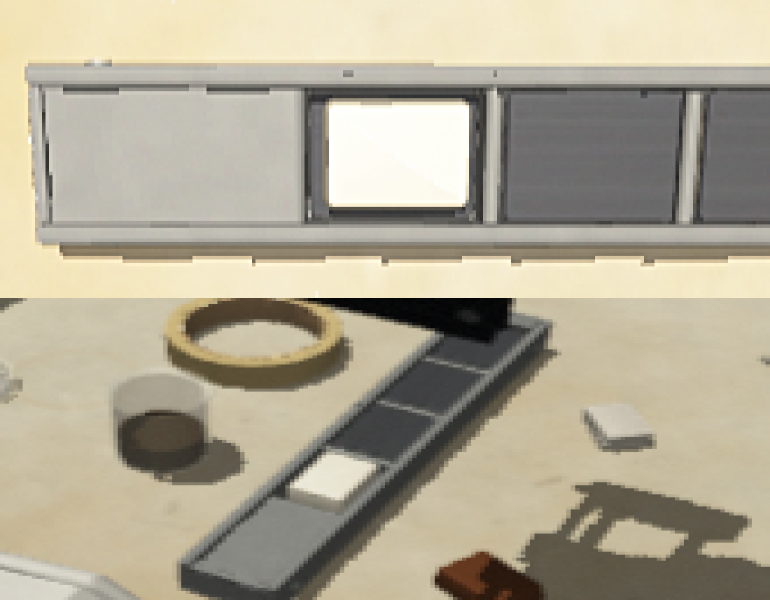

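The block shows gaps on all sides in cell 0 and looks flat. I'll compare its apparent length and width before and after, to rule out a tilt.

```bash
python3 - <<'E'
from h import *
d=np.load('w2.npz');s=r.state();P0=(d['p'],d['q']);P1=(s['eef_pos'],s['eef_rot'])
def meas(im,P,z):
    roi=np.zeros(im.shape[:2],bool);roi[106:158,195:320]=1
    m=((im.min(2)>205)&roi).astype(np.uint8)
    c=max(cv2.findContours(m,0,1)[0],key=cv2.contourArea)
    a=cv2.minAreaRect(c); w=ray('wrist',cv2.boxPoints(a),z,P)
    print(z,a,np.linalg.norm(np.diff(w,axis=0),axis=1).round(4),w.round(4).tolist())
meas(cv2.imread('pics/w2.png'),P0,.0424)
im=optics.read_camera('wrist')[:,:,::-1].copy();cv2.imwrite('pics/w5.png',im)
meas(im,P1,.0294)
sd=optics.read_camera('side')[:,:,::-1]
cv2.imwrite('pics/c5.png',cv2.resize(sd[195:260,265:345],(800,600),interpolation=cv2.INTER_CUBIC))
E
```

```text
0.0424 ((222.0, 131.0), (30.0, 42.0), 90.0) [0.0395 0.0277 0.0404] [[0.5696, 0.0478, 0.0424], [0.5676, 0.0084, 0.0424], [0.54, 0.0105, 0.0424], [0.542, 0.0509, 0.0424]]
0.0294 ((293.5, 134.0), (28.0, 39.0), 90.0) [0.0384 0.0271 0.0393] [[0.565, -0.0209, 0.0294], [0.5631, -0.0593, 0.0294], [0.536, -0.0587, 0.0294], [0.538, -0.0195, 0.0294]]
```

View pics/c5.png

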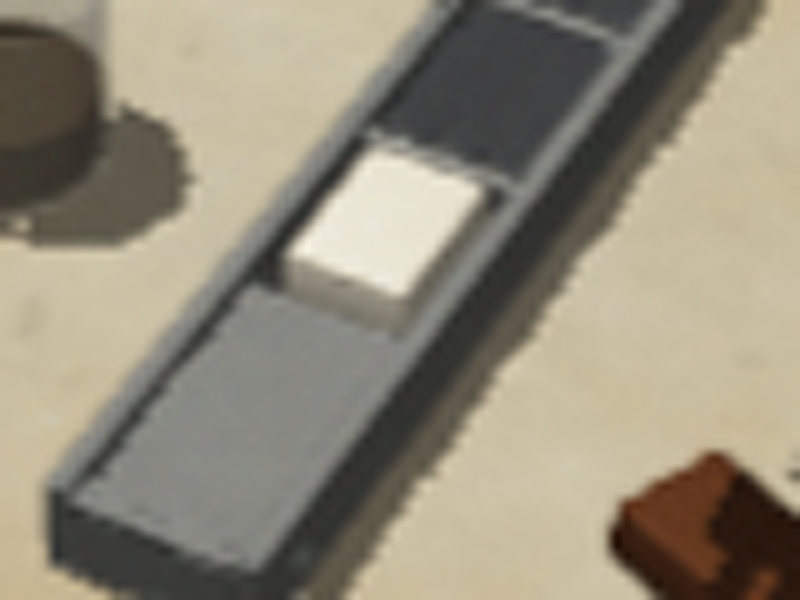

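The block is in cell 0. Its length and width shrank by nearly the same ratio (2.7% and 2.2%), so it lies flat, centred at about tray y 53 mm. The bystanders are untouched.

```bash
python3 -c "
from h import *
r.wait(.3);print(order.sign_off(),r.state()['time'])"
```

```text
the job is handed in; nothing more can be done
the job is handed in; nothing more can be done
```

Job handed in at about 19 s: cover 0 gave on the first press (1–3 not pressed) and went down until it stopped, and the loose block, slid along the channel, now lies flat in cell 0.

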